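# Get the red stamp from behind the glaze jars

## Robot

A 7-joint arm with a two-finger parallel gripper is mounted at the origin on the work surface. World frame = base frame: x ahead of the robot, y to its left, z up, the work surface at z = 0. Lengths are in m, angles in rad, forces in N, time in s.
With the tool pointing down it reaches from about 0.4 to 0.85 m from the base axis. Payload 10.4 kg.
Tool frame: the origin (TCP) lies on the front face of the gripper's body, between the roots of the fingers; the fingertips stand 73 mm ahead of it and the grasp point (between the pads) lies 54 mm ahead of it (ctrl.hold_point_z is the distance from the TCP to the grasp point, in m); z points along the fingers, y is the line along which they close (so a half turn about z gives the same grasp; the last joint's range is limited). The gripper opens to 85 mm and grips with 20 to 120 N. Pads are 22 mm wide; open, the fingers measure 114 mm over their backs; the gripper's body (76 mm by 85 mm) begins 54 mm behind the grasp point. The pads swing forward as they close: fully open they stand 13 mm farther back than shut.
Start: joints at [1.264, 0.332, -0.065, 1.46, 0.022, 1.35, -0.088], TCP at [0.175, -0.6, 0.304] pointing down, gripper open.
Joint ranges: [-2.6, 2.6], [-0.5, 2.12], [-1.47, 1.34], [0.16, 2.42], [-1.27, 4.41], [0.06, 2.06], [-2.6, 2.6]. Speed limits (rad/s): [2.22, 2.22, 2.79, 2.79, 3.14, 3.14, 3.14].

## Interface

Orientations are given as a unit quaternion [x, y, z, w].
In Python, from bench import ctrl gives the robot as it stands. The module is installed in compiled form; this text tells all that it offers.
- The arm moves only by the tool move_arm, never from a script. Its argument "plan" is one flat list of numbers, 7 for each row, row after row: the finger opening in cm, from 0 to 8.54, then the shift along the tool's x, y, z in cm, then the turn, a rotation vector about the tool's x, y, z in rad. In form: [claw, dx, dy, dz, wx, wy, wz, claw, dx, dy, dz, wx, wy, wz, ...]. A call has 1 to 12 rows; each row shifts and turns the commanded pose from where the row before left it, along the tool's axes as they then stand; what a row does not reach is not made up. A row lasts 1/10 s, in which the tool goes at most 50 mm and 8.59 degrees, less where a joint would pass 70% of its speed; a pose out of reach is approached as far as the arm can. A call is refused whole if a number of a shift passes 5 or a number of a turn 0.15, either way. A call with a gripper value outside its range is refused whole. The fingers move at their own pace and stop on an object; "newtons" is the grip in N (left out, the last holds). Time passes only in rows, so rows that do not move let the fingers close. It gives the time, the measured TCP pose, the force, the opening and the grip force at its end, in the units of the state.
- ctrl.get_obs(): the state, without advancing time (a new reading comes with each control period).
- ctrl.grab_frame(name): name is "side" or "top"; returns (picture, depth): 480x640x3 uint8, red, green, blue; 480x640 float32, m along the optical axis (not along the pixel's ray), 0 where there is no reading.
- ctrl.camera_model(name): a dict with "fx", "fy", "cx", "cy" (pixels), "xyz" and "orientation" of the camera in the world. Camera axes: x right, y up, looking along -z (the intrinsics and any distortion apply to the point x, -y, -z); pixel columns grow to the right and rows downward; lengths in m; the calibration is good to about 2 mm. A picture is of the moment at which its call begins. camera_model takes no time and is no camera call.
- ctrl.job_done(): hands the job in; it is judged then, once.
The state is a dict: "clock": time; "q": joint angles; "qvel": joint speeds; "joint_efforts": joint torques, N m; "ee_pos": TCP position; "tool_rot": TCP orientation; "wrist_force": force on the tool from outside, world axes, zero at the start; "moment": the same for the moment, N m; "opening": finger opening in m; "gripper_force": force on a finger pad.
Only numpy, scipy, OpenCV 4.12 (cv2) and the standard library are available. Lean on these libraries where they do the work, as an engineer would, in place of code of your own. Each camera call takes 0.05 s, during which the arm holds its last target. There are 200 camera calls.

## Task

The red-handled stamp stands behind the two glaze jars in the plywood stock tray. First lift both jars out and stand them on the bare wooden side board, then take the red stamp out and stand it on the pale disc in the middle of the dark work tile, and only then put each jar back upright in the middle of its place on the coaster with its own colour of stripe. Set everything down without dropping or tipping it, and leave the green-handled stamp and the pot of brushes as they are.

Things in the scene. Friction and masses are not known exactly. Their poses are not given: they have to be found in the camera images.
- jar_blue: Loose upright glaze jar, blue, about 0.35 kg: round body 64 mm diameter and 98 mm high with a pale label band, black lid (58 mm diameter) up to 110 mm, and on it a blue round knob 28 mm diameter from 110 to 145 mm above the underside. Lift it by the knob. Origin: centre of the underside; z up its axis. It starts on the blue-striped coaster, within 4 mm of its origin.
- jar_amber: Loose upright glaze jar, orange, the same shape, size and weight as the blue jar, with an orange knob 28 mm diameter from 110 to 145 mm above the underside. Origin: centre of the underside; z up its axis. It starts on the orange-striped coaster, within 4 mm of its origin.
- stamp_red: Loose hand stamp, about 60 g: light wood block 36 mm (its x) by 46 mm (its y) by 22 mm high with a thin black rubber edge at the bottom, and an upright round RED handle 24 mm diameter from 22 to 65 mm above the underside. Lift it by the handle. Origin: centre of the underside; z up. It starts on the tray's floor, behind one of the jars (about 65 mm from that jar's axis to its own); a gripper's body is likely to hit the jars if they are still there.
- stamp_green: Loose hand stamp of the same shape with a GREEN handle, about 90 mm beside the red one on the tray's floor, behind the other jar. To be left alone. Origin: centre of the underside.
- coaster_blue: Fixed white tile coaster on the tray's floor, 6 mm thick, 78 mm wide (y), 110 mm long (x, from -72 to +38 mm), with a BLUE stripe across its end nearest the robot (x -71 to -49 mm). Origin: underside, exactly below the middle of the place where the blue jar stands; its standing surface is 6 mm above the origin. The two coasters' axes are parallel to the tray's and their origins are about 92 mm apart.
- coaster_amber: Fixed white tile coaster like the other, with an ORANGE stripe: the place of the orange jar. Origin: underside, exactly below the middle of the place where the orange jar stands; standing surface 6 mm above the origin.
- side_board: Fixed bare brown wooden board lying on the table, 220 mm (its x) by 130 mm (its y) by 12 mm thick: the area where jars are stood aside. It has room for both jars side by side along its x, for example 50 mm either way from the middle. Origin: centre of the underside; the standing surface is 12 mm above it.
- work_tile: Fixed dark square tile lying on the table, 120 by 120 by 8 mm, with a pale disc 70 mm diameter in its middle: where the red stamp goes. Origin: centre of the underside; the standing surface is 8 mm above it.
- rack: Fixed plywood stock tray, 190 mm (its x) by 210 mm (its y): floor 12 mm thick, with 9 to 10 mm thick lips up to 36 mm above the table on both sides and at the back (+x, away from the robot); open at the front. It holds the coasters with the jars side by side along its y (jar axes at about x -20 mm), and the two stamps behind them (about x +45 mm, y +45 and -45 mm). Origin: centre of the underside.
- brush_pot: Loose grey pot of paint brushes, 76 mm diameter, 100 mm high, brushes up to 180 mm, about 0.5 kg, standing beyond either the side board or the work tile. To be left alone. Origin: centre of the underside.

How it is judged:
By the outcome, as a careful person would: the job done as asked, in the order asked, and still so for the second after the job is handed in, with the robot touching nothing.
It also fails if it takes over 133 s, if anything falls off the work surface, if the arm or the gripper's body presses on something with over 40 N, if the wrist force passes 120 N, or if a joint passes its speed limit or range.

## Working session

There is one attempt and no reset: what is moved stays moved. The work goes in short steps, Python scripts to look and compute and a tool call to move; the robot and the scene stay as the last step left them, time stands still between calls to the robot, and variables do not carry over. Pictures are saved under pics/ and viewed, at most 14 in all, crops included, and the job is handed in when it is done.

Besides the shell and the picture viewer there is one more tool, called after "Emit:" as name(argument=value, ...) on one line, values as JSON. move_arm: Moves the arm, as the interface text tells. Its arguments: {"type":"object","properties":{"plan":{"type":"array"},"newtons":{"type":"number"}},"required":["plan"]}

```bash
mkdir -p pics
cat > h.py <<'E'
import numpy as np, cv2
from scipy.spatial.transform import Rotation as R
from bench import ctrl
def grab(n):
    p,d=ctrl.grab_frame(n); return p,d,ctrl.camera_model(n)
def ray(m,u,v):
    d=np.stack([(np.asarray(u)-m['cx'])/m['fx'],-(np.asarray(v)-m['cy'])/m['fy'],-np.ones_like(np.asarray(u,float))],-1)
    return np.array(m['xyz']),R.from_quat(m['orientation']).apply(d)
def onz(m,u,v,z):
    o,d=ray(m,u,v); return o+d*((z-o[2])/d[...,2])[...,None]
def cloud(m,d):
    v,u=np.mgrid[:480,:640]; o,r=ray(m,u.ravel(),v.ravel()); return (o+r*d.reshape(-1,1)).reshape(480,640,3)
E
python3 - <<'E'
from h import *
for n in('top','side'):
    p,d,m=grab(n); print(m); cv2.imwrite(f'pics/{n}0.png',p[...,::-1]); np.savez(f'{n}0.npz',p=p,d=d)
print(ctrl.get_obs())
E
```

```text
{'fx': 439.45696814626183, 'fy': 439.45696814626183, 'cx': 319.583094896372, 'cy': 235.61486248952744, 'xyz': array([5.73437121e-01, 7.05110282e-04, 1.01737044e+00]), 'orientation': array([ 0.01695735, -0.00900879, -0.7006278 ,  0.71326851])}
{'fx': 514.1664639520159, 'fy': 514.1664639520159, 'cx': 313.13049932977646, 'cy': 235.3143557949615, 'xyz': array([ 1.36738724, -0.2882309 ,  0.80822422]), 'orientation': array([0.3230605 , 0.22473448, 0.53262093, 0.74929384])}
{'clock': 0.1, 'q': array([ 1.26442146,  0.33277253, -0.06469303,  1.46087438,  0.02161539,
        1.34986328, -0.08847915]), 'qvel': array([ 0.00067194, -0.00152809, -0.00040384, -0.00338131,  0.00057688,
       -0.00042594,  0.00039855]), 'joint_efforts': array([ 1.11463236e-03, -6.26755285e+01,  4.91012167e-02, -3.92433107e+01,
        1.62007328e-02,  7.05418526e-03, -1.01772498e-04]), 'ee_pos': array([ 0.17491462, -0.59977344,  0.30320985]), 'tool_rot': array([ 9.89948037e-01,  1.41430232e-01, -1.22073494e-04, -5.98512274e-04]), 'wrist_force': array([-0.47217147,  0.27700175,  0.1245249 ]), 'moment': array([-0.02841862, -0.03786053, -0.02817291]), 'gripper_force': 0.0, 'opening': 0.08522381778955518}
```

View pics/top0.png

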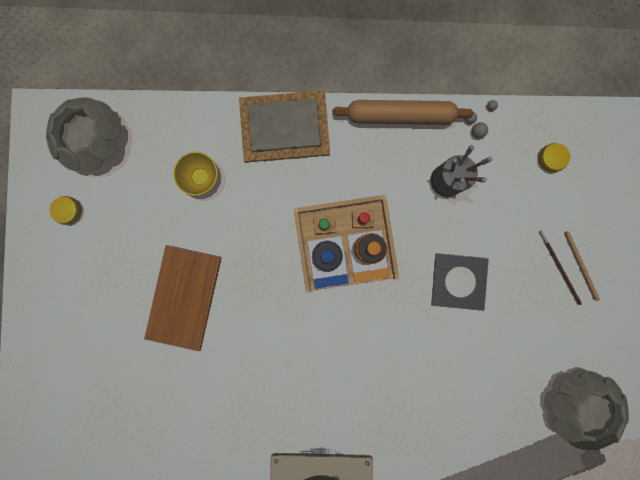

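View pics/side0.png

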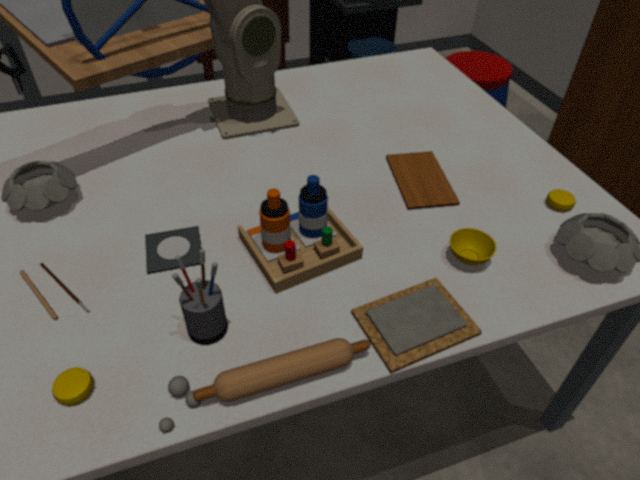

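The top view (image up = +x, left = +y) shows the tray at about (346,243), with the blue knob at (327,256), the orange knob at (374,248), red handle at (364,218) and green at (324,224). The board is at (183,298), the tile disc at (460,282) and the brush pot at (455,178). The side view shows the same layout, with everything upright.

```bash
cat >> h.py <<'E'
def blob(p,lo,hi,box,big=True):
    h=cv2.cvtColor(p,cv2.COLOR_RGB2HSV); k=cv2.inRange(h,np.array(lo),np.array(hi))
    b=np.zeros_like(k); x0,y0,x1,y1=box; b[y0:y1,x0:x1]=k[y0:y1,x0:x1]
    c,_=cv2.findContours(b,cv2.RETR_EXTERNAL,cv2.CHAIN_APPROX_NONE)
    return max(c,key=cv2.contourArea)
E
python3 - <<'E'
from h import *
S={}
T={}
for n in('top','side'):
    z=np.load(n+'0.npz'); m=ctrl.camera_model(n); S[n]=(z['p'],z['d'],m); T[n]=cv2.cvtColor(z['p'],cv2.COLOR_RGB2HSV)
for n,uvs in(('top',[(327,256),(374,248),(364,218),(324,224),(183,298),(460,282),(440,265),(347,200),(330,282),(370,275)]),('side',[(313,181),(274,193),(291,246),(327,233)])):
    for u,v in uvs: print(n,u,v,T[n][v,u],S[n][1][v,u],cloud(S[n][2],S[n][1])[v,u].round(4))
E
```

```text
top 327 256 [110 151 118] 0.85435796 [ 0.5654 -0.0045  0.162 ]
top 374 248 [ 17 164 157] 0.8541746 [ 0.5826 -0.0956  0.1618]
top 364 218 [  1 166 157] 0.9449795 [ 0.6476 -0.0832  0.0734]
top 324 224 [ 66 124 127] 0.94697124 [0.6333 0.0026 0.0719]
top 183 298 [ 13 148 107] 1.006034 [0.4619 0.3224 0.0102]
top 460 282 [ 35  10 154] 1.005072 [ 0.51   -0.3106  0.0056]
top 440 265 [90 14 75] 1.0082076 [ 0.548  -0.265   0.0044]
top 347 200 [ 16  78 144] 0.98488915 [ 0.6904 -0.0479  0.0355]
top 330 282 [110 155 117] 0.9985588 [ 0.5051 -0.0133  0.0154]
top 370 275 [ 16 167 157] 0.9982476 [ 0.5227 -0.1038  0.0153]
side 313 181 [107 206  84] 1.0544819 [ 0.5765 -0.0055  0.161 ]
side 274 193 [ 15 255 135] 1.0200365 [ 0.5923 -0.093   0.1643]
side 291 246 [  0 255 112] 1.0356027 [ 0.6615 -0.0816  0.0775]
side 327 233 [ 65 152  69] 1.0704454 [0.6449 0.0021 0.073 ]
```

```bash
cat > meas.py <<'E'
from h import *
def top(p,m,lo,hi,box,z,d=None,zmin=None):
    q=p.copy()
    if zmin is not None: q[cloud(m,d)[...,2]<zmin]=0
    c=blob(q,lo,hi,box)[:,0]
    return onz(m,c[:,0]+.0,c[:,1]+.0,z)[:,:2]
def rect(P):
    (c,s,a)=cv2.minAreaRect((P*1000).astype(np.float32)); return np.round(c,1),np.round(s,1),round(a,1)
def circ(P):
    c,s,a=cv2.fitEllipse((P*1000).astype(np.float32)); return np.round(c,1),np.round(s,1)
C=dict(blue=((100,80,40),(125,255,255)),orange=((9,110,60),(22,255,255)),red=((0,120,60),(6,255,255)),green=((50,60,40),(85,255,255)))
E
python3 - <<'E'
from meas import *
B={'top':(290,190,405,300),'side':(235,165,365,290)}
for n in('top','side'):
    z=np.load(n+'0.npz'); p,d,m=z['p'],z['d'],ctrl.camera_model(n)
    for k,h,zm in(('blue',.163,.157),('orange',.163,.157),('red',.077,.07),('green',.077,.068)):
        try: print(n,k,circ(top(p,m,*C[k],B[n],h,d,zm)))
        except Exception as e: print(n,k,e)
    if n=='top':
        print('stripeB',rect(top(p,m,*C['blue'],(305,270,355,295),.018)))
        print('stripeO',rect(top(p,m,*C['orange'],(350,268,392,290),.018)))
        print('board',rect(top(p,m,(5,90,40),(22,255,200),(130,235,235,360),.012)))
        print('tile',rect(top(p,m,(60,0,30),(130,60,105),(420,245,500,320),.008)))
        print('disc',circ(top(p,m,(0,0,125),(179,40,255),(440,262,482,300),.008)))
        print('rack',rect(top(p,m,(8,50,60),(25,255,255),(285,190,410,300),.036)))
        P=cloud(m,d)
        k=(P[...,2]>.025)&(P[...,2]<.045);k[:190]=0;k[300:]=0;k[:,:285]=0;k[:,410:]=0
        print('rack lips',rect(P[k][:,:2]))
    else:
        print('disc',circ(top(p,m,(0,0,90),(179,60,255),(155,233,193,263),.008)))
E
```

```text
top blue (array([565.8,  -4.4]), array([24.5, 25.5]))
top orange (array([583.1, -94.6]), array([25.5, 26. ]))
top red (array([648.8, -82.8]), array([20.9, 22. ]))
top green (array([633.8,   3.2]), array([19.6, 20.9]))
stripeB (array([507.9, -14.6]), array([20.7, 76.7]), 9.6)
stripeO (array([ 522.8, -106. ]), array([21.6, 80.8]), 10.0)
board (array([463. , 323.6]), array([129.8, 218.4]), 78.8)
tile (array([ 511.5, -309.4]), array([119.8, 119.6]), 85.4)
disc (array([ 511.5, -309.9]), array([66.7, 67.2]))
rack (array([594.3, -46.4]), array([189.7, 210.5]), 9.7)
rack lips (array([594.7, -46.4]), array([190.5, 210.6]), 9.7)
side blue (array([573.5,  -4.7]), array([21.7, 27.7]))
side orange (array([589.9, -94.5]), array([23.6, 29. ]))
side red (array([654.8, -82.6]), array([18.5, 24.8]))
side green (array([641.1,   2.9]), array([18.8, 27.4]))
disc (array([ 513.2, -307.6]), array([68.7, 69. ]))
```

```bash
cat > go.py <<'E'
import sys
from h import *
o=ctrl.get_obs(); r=R.from_quat(o['tool_rot'])
t=np.array(eval(sys.argv[1]))/1000
print('cm in tool axes',(r.inv().apply(t-o['ee_pos'])*100).round(2),'yaw,tilt',np.round([np.arctan2(*r.as_matrix()[[1,0],0]),r.as_matrix()[0,2],r.as_matrix()[1,2]],4),'clock',o['clock'],'open',o['opening'].round(4),'F',np.round(o['wrist_force'],1),'q',o['q'].round(2))
E
python3 go.py '[565.8,-4.4,303]'; python3 -c "from bench import ctrl;print(ctrl.hold_point_z)"
```

```text
0.0539Traceback (most recent call last):
  File "go.py", line 5, in <module>
    print('cm in tool axes',(r.inv().apply(t-o['ee_pos'])*100).round(2),'yaw,tilt',np.round([np.arctan2(*r.as_matrix()[[1,0],0]),r.as_matrix()[0,2],r.as_matrix()[1,2]],4),'clock',o['clock'],'open',o['opening'].round(4),'F',np.round(o['wrist_force'],1),'q',o['q'].round(2))
                                                                                                                                                                                                     ^^^^^^^^^^^^^^^^^^
AttributeError: 'float' object has no attribute 'round'
```

```bash
sed -i "s/o\['opening'\].round(4)/round(o['opening'],4)/" go.py; python3 go.py '[565.8,-4.4,303]'
```

```text
cm in tool axes [ 54.2  -46.21   0.07] yaw,tilt [ 0.2838 -0.0004  0.0012] clock 0.1 open 0.0852 F [-0.5  0.3  0.1] q [ 1.26  0.33 -0.06  1.46  0.02  1.35 -0.09]
```

Emit:
move_arm(plan=[6, 1.2, -1, 0, 0, 0, 0, 6, 2.4, -2, 0, 0, 0, 0, 6, 2.4, -2, 0, 0, 0, 0, 6, 2.4, -2, 0, 0, 0, 0, 6, 2.4, -2, 0, 0, 0, 0, 6, 2.4, -2, 0, 0, 0, 0, 6, 2.4, -2, 0, 0, 0, 0, 6, 2.4, -2, 0, 0, 0, 0, 6, 2.4, -2, 0, 0, 0, 0, 6, 2.4, -2, 0, 0, 0, 0, 6, 2.4, -2, 0, 0, 0, 0, 6, 2.4, -2, 0, 0, 0, 0], newtons=60)

```text
clock: 1.3
ee_pos: [0.3761, -0.2996, 0.3038]
tool_rot: [0.99, 0.142, -0.0, 0.0]
wrist_force: [0.3, -0.4, 0.2]
opening: 0.0596
gripper_force: 0.0
```

```bash
python3 go.py '[565.8,-4.4,303]'
```

```text
cm in tool axes [ 26.49 -23.01   0.06] yaw,tilt [ 0.2845 -0.0003 -0.0003] clock 1.3 open 0.0596 F [ 0.3 -0.4  0.2] q [ 0.91  0.03 -0.34  1.81  0.01  1.3  -0.72]
```

Emit:
move_arm(plan=[6, 2.4, -2.1, 0, 0, 0, 0, 6, 2.4, -2.1, 0, 0, 0, 0, 6, 2.4, -2.1, 0, 0, 0, 0, 6, 2.4, -2.1, 0, 0, 0, 0, 6, 2.4, -2.1, 0, 0, 0, 0, 6, 2.4, -2.1, 0, 0, 0, 0, 6, 2.4, -2.1, 0, 0, 0, 0, 6, 2.4, -2.1, 0, 0, 0, 0, 6, 2.4, -2.1, 0, 0, 0, 0, 6, 2.4, -2.1, 0, 0, 0, 0, 6, 1.8, -1.4, 0, 0, 0, 0, 6, 0.7, -0.6, 0, 0, 0, 0])

```text
clock: 2.5
ee_pos: [0.5656, -0.0036, 0.3037]
tool_rot: [0.99, 0.143, -0.0, -0.0]
wrist_force: [-0.8, 1.0, 0.4]
opening: 0.0602
gripper_force: 0.0
```

```bash
python3 go.py '[565.8,-4.4,206]'
```

```text
cm in tool axes [-0.    0.09  9.77] yaw,tilt [ 0.2876 -0.0003  0.0007] clock 2.5 open 0.0602 F [-0.8  1.   0.4] q [ 0.46  0.26 -0.63  1.6   0.16  1.34 -1.47]
```

Emit:
move_arm(plan=[6, 0, 0.1, 1.5, 0, 0, 0, 6, 0, 0, 2, 0, 0, 0, 6, 0, 0, 2, 0, 0, 0, 6, 0, 0, 2, 0, 0, 0, 6, 0, 0, 1.5, 0, 0, 0, 6, 0, 0, 0.8, 0, 0, 0, 6, 0, 0, 0, 0, 0, 0, 1.5, 0, 0, 0, 0, 0, 0, 1.5, 0, 0, 0, 0, 0, 0, 1.5, 0, 0, 0, 0, 0, 0, 1.5, 0, 0, 0, 0, 0, 0, 1.5, 0, 0, 0, 0, 0, 0])

```text
clock: 3.7
ee_pos: [0.5663, -0.0073, 0.2069]
tool_rot: [0.99, 0.142, 0.001, -0.0]
wrist_force: [-1.2, 2.6, 6.0]
opening: 0.0263
gripper_force: 59.1
```

```bash
python3 go.py '[413.9,333.3,286]'; python3 -c "
from h import *
p,d,m=grab('side');cv2.imwrite('pics/s1.png',cv2.resize(p[120:300,200:420,::-1],None,fx=3,fy=3))"
```

```text
cm in tool axes [ -5.06 -36.96  -7.92] yaw,tilt [0.2843 0.0016 0.0004] clock 3.7 open 0.0263 F [-1.2  2.6  6. ] q [ 0.45  0.34 -0.61  1.71  0.21  1.15 -1.51]
```

View pics/s1.png

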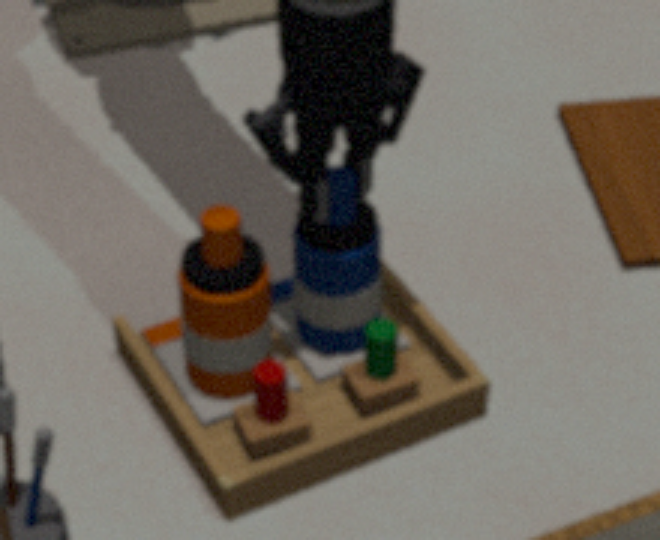

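The gripper holds the blue knob at (340,190) in the crop, and the jar is still upright. Next I lift it.

Emit:
move_arm(plan=[1.5, 0, 0, -0.5, 0, 0, 0, 1.5, 0, 0, -1, 0, 0, 0, 1.5, 0, 0, -1.5, 0, 0, 0, 1.5, 0, 0, -1.5, 0, 0, 0, 1.5, 0, 0, -1.5, 0, 0, 0, 1.5, 0, 0, -1, 0, 0, 0, 1.5, 0, 0, -0.5, 0, 0, 0, 1.5, 0, 0, -0.3, 0, 0, 0, 1.5, 0, 0, 0, 0, 0, 0])

```text
clock: 4.65
ee_pos: [0.5658, -0.0079, 0.2839]
tool_rot: [0.99, 0.141, -0.0, 0.0]
wrist_force: [-0.6, 0.0, -3.8]
opening: 0.0267
gripper_force: 59.2
```

```bash
python3 go.py '[413.9,333.3,286]'
```

```text
cm in tool axes [ -5.03 -37.01  -0.21] yaw,tilt [ 2.838e-01 -1.000e-04 -1.000e-04] clock 4.65 open 0.0267 F [-0.6  0.  -3.8] q [ 0.46  0.27 -0.63  1.62  0.17  1.3  -1.48]
```

Emit:
move_arm(plan=[1.5, -0.1, -0.8, 0, 0, 0, 0, 1.5, -0.2, -1.6, 0, 0, 0, 0, 1.5, -0.4, -2.6, 0, 0, 0, 0, 1.5, -0.4, -3, 0, 0, 0, 0, 1.5, -0.4, -3, 0, 0, 0, 0, 1.5, -0.4, -3, 0, 0, 0, 0, 1.5, -0.4, -3, 0, 0, 0, 0, 1.5, -0.4, -3, 0, 0, 0, 0, 1.5, -0.4, -3, 0, 0, 0, 0, 1.5, -0.4, -3, 0, 0, 0, 0, 1.5, -0.4, -3, 0, 0, 0, 0, 1.5, -0.4, -3, 0, 0, 0, 0])

```text
clock: 5.85
ee_pos: [0.4329, 0.2893, 0.2837]
tool_rot: [0.99, 0.142, -0.0, 0.0]
wrist_force: [0.7, 0.6, -3.7]
opening: 0.0263
gripper_force: 59.2
```

Emit:
move_arm(plan=[1.5, -0.4, -2.5, 0, 0, 0, 0, 1.5, -0.3, -1.5, 0, 0, 0, 0, 1.5, -0.2, -0.8, 0, 0, 0, 0, 1.5, -0.1, -0.2, 0, 0, 0, 0, 1.5, 0, 0, 0, 0, 0, 0, 1.5, 0, 0, 0, 0, 0, 0])

```text
clock: 6.45
ee_pos: [0.4119, 0.3316, 0.2838]
tool_rot: [0.99, 0.141, 0.0, 0.0]
wrist_force: [0.8, 0.8, -2.7]
opening: 0.0263
gripper_force: 59.3
```

```bash
python3 go.py '[413.9,333.3,201]'
```

```text
cm in tool axes [ 0.24 -0.11  8.28] yaw,tilt [ 2.824e-01  2.000e-04 -6.000e-04] clock 6.45 open 0.0263 F [ 0.8  0.8 -2.7] q [ 0.01  0.23 -0.87  1.71  0.18  1.29 -2.19]
```

Emit:
move_arm(plan=[1.5, 0.2, -0.1, 0.5, 0, 0, 0, 1.5, 0, 0, 1.2, 0, 0, 0, 1.5, 0, 0, 1.5, 0, 0, 0, 1.5, 0, 0, 1.5, 0, 0, 0, 1.5, 0, 0, 1.2, 0, 0, 0, 1.5, 0, 0, 0.8, 0, 0, 0, 1.5, 0, 0, 0.5, 0, 0, 0, 1.5, 0, 0, 0.3, 0, 0, 0, 1.5, 0, 0, 0.3, 0, 0, 0, 1.5, 0, 0, 0, 0, 0, 0])

```text
clock: 7.45
ee_pos: [0.413, 0.334, 0.2058]
tool_rot: [0.99, 0.141, 0.0, 0.0]
wrist_force: [0.4, 0.1, -3.4]
opening: 0.026
gripper_force: 59.5
```

```bash
python3 go.py '[413.9,333.3,201]'
```

```text
cm in tool axes [0.06 0.09 0.48] yaw,tilt [ 2.838e-01  1.000e-04 -1.000e-04] clock 7.45 open 0.026 F [ 0.4  0.1 -3.4] q [-0.03  0.32 -0.85  1.8   0.26  1.15 -2.25]
```

Emit:
move_arm(plan=[1.5, 0, 0, 0.1, 0, 0, 0, 1.5, 0, 0, 0.1, 0, 0, 0, 1.5, 0, 0, 0.1, 0, 0, 0, 1.5, 0, 0, 0.1, 0, 0, 0, 1.5, 0, 0, 0, 0, 0, 0])

```text
clock: 7.95
ee_pos: [0.413, 0.3339, 0.2017]
tool_rot: [0.99, 0.141, -0.0, 0.0]
wrist_force: [0.1, -0.3, -2.5]
opening: 0.0266
gripper_force: 59.5
```

Emit:
move_arm(plan=[1.5, 0, 0, 0.05, 0, 0, 0, 1.5, 0, 0, 0.05, 0, 0, 0, 1.5, 0, 0, 0, 0, 0, 0])

```text
clock: 8.25
ee_pos: [0.4131, 0.334, 0.201]
tool_rot: [0.99, 0.141, 0.0, -0.0]
wrist_force: [0.1, 0.2, -3.2]
opening: 0.0266
gripper_force: 59.6
```

Emit:
move_arm(plan=[1.5, 0, 0, 0.05, 0, 0, 0, 1.5, 0, 0, 0.05, 0, 0, 0, 1.5, 0, 0, 0, 0, 0, 0])

```text
clock: 8.55
ee_pos: [0.4133, 0.3345, 0.2008]
tool_rot: [0.99, 0.142, 0.001, -0.0]
wrist_force: [-1.0, 0.2, 5.8]
opening: 0.0262
gripper_force: 60.2
```

Emit:
move_arm(plan=[3, 0, 0, 0, 0, 0, 0, 4, 0, 0, 0, 0, 0, 0, 6, 0, 0, 0, 0, 0, 0, 6, 0, 0, 0, 0, 0, 0, 6, 0, 0, -1, 0, 0, 0, 6, 0, 0, -2, 0, 0, 0, 6, 0, 0, -2.5, 0, 0, 0, 6, 0, 0, -2.5, 0, 0, 0, 6, 0, 0, -1.5, 0, 0, 0, 6, 0, 0, -0.5, 0, 0, 0, 6, 0, 0, 0, 0, 0, 0])

```text
clock: 9.65
ee_pos: [0.4131, 0.334, 0.3001]
tool_rot: [0.99, 0.141, 0.0, 0.0]
wrist_force: [0.4, 0.1, -0.5]
opening: 0.0599
gripper_force: 0.0
```

```bash
python3 - <<'E'
from meas import *
p,d,m=grab('top')
P=cloud(m,d); 
print('amber',circ(top(p,m,*C['orange'],(290,190,405,300),.163,d,.157)))
E
python3 go.py '[583.1,-94.6,300]'
```

```text
amber (array([583.2, -94.5]), array([25.6, 26.1]))
cm in tool axes [ 4.35 45.89 -0.06] yaw,tilt [ 0.2837 -0.0004 -0.0006] clock 9.7 open 0.0601 F [-0.8  0.  -0.2] q [ 0.01  0.23 -0.88  1.68  0.18  1.32 -2.19]
```

Emit:
move_arm(plan=[6, 0.1, 1.5, 0, 0, 0, 0, 6, 0.3, 3.2, 0, 0, 0, 0, 6, 0.3, 3.2, 0, 0, 0, 0, 6, 0.3, 3.2, 0, 0, 0, 0, 6, 0.3, 3.2, 0, 0, 0, 0, 6, 0.3, 3.2, 0, 0, 0, 0, 6, 0.3, 3.2, 0, 0, 0, 0, 6, 0.3, 3.2, 0, 0, 0, 0, 6, 0.3, 3.2, 0, 0, 0, 0, 6, 0.3, 3.2, 0, 0, 0, 0, 6, 0.3, 3.2, 0, 0, 0, 0, 6, 0.3, 3.2, 0, 0, 0, 0])

```text
clock: 10.9
ee_pos: [0.5483, -0.0102, 0.2984]
tool_rot: [0.99, 0.141, -0.001, -0.0]
wrist_force: [0.5, 0.2, 0.9]
opening: 0.0599
gripper_force: 0.0
```

Emit:
move_arm(plan=[6, 0.3, 3.2, 0, 0, 0, 0, 6, 0.3, 3, 0, 0, 0, 0, 6, 0.2, 1.8, 0, 0, 0, 0, 6, 0.1, 1, 0, 0, 0, 0, 6, 0, 0.3, 0, 0, 0, 0, 6, 0, 0, 0, 0, 0, 0, 6, 0, 0, 0, 0, 0, 0, 6, 0, 0, 0, 0, 0, 0])

```text
clock: 11.7
ee_pos: [0.583, -0.0943, 0.3002]
tool_rot: [0.99, 0.142, 0.0, 0.0]
wrist_force: [0.1, 0.1, 0.4]
opening: 0.06
gripper_force: 0.0
```

```bash
python3 go.py '[583.1,-94.6,206]'
```

```text
cm in tool axes [-0.    0.03  9.42] yaw,tilt [ 0.2854  0.0004 -0.    ] clock 11.7 open 0.06 F [0.1 0.1 0.4] q [ 0.54  0.31 -0.57  1.54  0.17  1.34 -1.32]
```

Emit:
move_arm(plan=[6, 0, 0, 1.2, 0, 0, 0, 6, 0, 0, 2, 0, 0, 0, 6, 0, 0, 2, 0, 0, 0, 6, 0, 0, 2, 0, 0, 0, 6, 0, 0, 1.5, 0, 0, 0, 6, 0, 0, 0.6, 0, 0, 0, 6, 0, 0, 0, 0, 0, 0, 6, 0, 0, 0, 0, 0, 0, 1.5, 0, 0, 0, 0, 0, 0, 1.5, 0, 0, 0, 0, 0, 0, 1.5, 0, 0, 0, 0, 0, 0, 1.5, 0, 0, 0, 0, 0, 0])

```text
clock: 12.9
ee_pos: [0.5835, -0.0954, 0.2078]
tool_rot: [0.99, 0.142, 0.001, 0.0]
wrist_force: [-1.3, 0.6, 6.1]
opening: 0.0265
gripper_force: 59.1
```

Emit:
move_arm(plan=[1.5, 0, 0, 0, 0, 0, 0, 1.5, 0, 0, 0, 0, 0, 0])

```text
clock: 13.1
ee_pos: [0.5835, -0.0954, 0.2078]
tool_rot: [0.99, 0.141, 0.001, 0.0]
wrist_force: [-1.8, 0.2, 5.2]
opening: 0.0264
gripper_force: 59.1
```

Emit:
move_arm(plan=[1.5, 0, 0, -0.5, 0, 0, 0, 1.5, 0, 0, -1, 0, 0, 0, 1.5, 0, 0, -1.5, 0, 0, 0, 1.5, 0, 0, -1.5, 0, 0, 0, 1.5, 0, 0, -1.5, 0, 0, 0, 1.5, 0, 0, -1, 0, 0, 0, 1.5, 0, 0, -0.5, 0, 0, 0, 1.5, 0, 0, -0.3, 0, 0, 0, 1.5, 0, 0, 0, 0, 0, 0, 1.5, 0, 0, 0, 0, 0, 0])

```text
clock: 14.1
ee_pos: [0.5829, -0.0955, 0.2843]
tool_rot: [0.99, 0.141, -0.0, -0.0]
wrist_force: [-0.1, -0.3, -3.8]
opening: 0.0265
gripper_force: 59.2
```

```bash
python3 go.py '[512,314,286]'
```

```text
cm in tool axes [  4.66 -41.3   -0.16] yaw,tilt [ 2.838e-01 -9.000e-04  1.000e-04] clock 14.1 open 0.0265 F [-0.1 -0.3 -3.8] q [ 0.54  0.32 -0.56  1.56  0.17  1.31 -1.33]
```

Emit:
move_arm(plan=[1.5, 0.1, -0.8, 0, 0, 0, 0, 1.5, 0.2, -1.6, 0, 0, 0, 0, 1.5, 0.3, -2.6, 0, 0, 0, 0, 1.5, 0.3, -3, 0, 0, 0, 0, 1.5, 0.3, -3, 0, 0, 0, 0, 1.5, 0.3, -3, 0, 0, 0, 0, 1.5, 0.3, -3, 0, 0, 0, 0, 1.5, 0.3, -3, 0, 0, 0, 0, 1.5, 0.3, -3, 0, 0, 0, 0, 1.5, 0.3, -3, 0, 0, 0, 0, 1.5, 0.3, -3, 0, 0, 0, 0, 1.5, 0.3, -3, 0, 0, 0, 0])

```text
clock: 15.3
ee_pos: [0.5237, 0.2235, 0.2849]
tool_rot: [0.99, 0.142, -0.0, -0.0]
wrist_force: [0.5, 0.1, -3.9]
opening: 0.0262
gripper_force: 59.3
```

Emit:
move_arm(plan=[1.5, 0.4, -3, 0, 0, 0, 0, 1.5, 0.4, -2.8, 0, 0, 0, 0, 1.5, 0.3, -1.8, 0, 0, 0, 0, 1.5, 0.2, -1, 0, 0, 0, 0, 1.5, 0, -0.5, 0, 0, 0, 0, 1.5, 0, -0.2, 0, 0, 0, 0, 1.5, 0, 0, 0, 0, 0, 0, 1.5, 0, 0, 0, 0, 0, 0])

```text
clock: 16.1
ee_pos: [0.512, 0.3128, 0.2849]
tool_rot: [0.99, 0.141, 0.0, 0.0]
wrist_force: [1.3, -1.4, -3.3]
opening: 0.0265
gripper_force: 59.4
```

```bash
python3 go.py '[512,314,202]'
```

```text
cm in tool axes [ 0.03 -0.12  8.29] yaw,tilt [ 2.824e-01  2.000e-04 -6.000e-04] clock 16.1 open 0.0265 F [ 1.3 -1.4 -3.3] q [-0.03  0.38 -0.76  1.53  0.27  1.34 -2.1 ]
```

Emit:
move_arm(plan=[1.5, 0, -0.1, 0.5, 0, 0, 0, 1.5, 0, 0, 1.2, 0, 0, 0, 1.5, 0, 0, 1.5, 0, 0, 0, 1.5, 0, 0, 1.5, 0, 0, 0, 1.5, 0, 0, 1.2, 0, 0, 0, 1.5, 0, 0, 0.9, 0, 0, 0, 1.5, 0, 0, 0.6, 0, 0, 0, 1.5, 0, 0, 0.3, 0, 0, 0, 1.5, 0, 0, 0.2, 0, 0, 0, 1.5, 0, 0, 0.1, 0, 0, 0, 1.5, 0, 0, 0.1, 0, 0, 0, 1.5, 0, 0, 0, 0, 0, 0])

```text
clock: 17.3
ee_pos: [0.5114, 0.3148, 0.2041]
tool_rot: [0.99, 0.141, 0.0, 0.0]
wrist_force: [0.5, 0.2, -4.8]
opening: 0.026
gripper_force: 59.5
```

Emit:
move_arm(plan=[1.5, 0, 0, 0.05, 0, 0, 0, 1.5, 0, 0, 0.05, 0, 0, 0, 1.5, 0, 0, 0, 0, 0, 0])

```text
clock: 17.6
ee_pos: [0.5113, 0.3148, 0.2029]
tool_rot: [0.99, 0.141, 0.0, 0.0]
wrist_force: [0.5, 0.1, -4.1]
opening: 0.0267
gripper_force: 59.5
```

Emit:
move_arm(plan=[1.5, 0, 0, 0.05, 0, 0, 0, 1.5, 0, 0, 0.05, 0, 0, 0, 1.5, 0, 0, 0.05, 0, 0, 0, 1.5, 0, 0, 0, 0, 0, 0])

```text
clock: 18.0
ee_pos: [0.5115, 0.315, 0.2019]
tool_rot: [0.99, 0.141, 0.0, -0.0]
wrist_force: [-0.4, -0.6, 2.0]
opening: 0.0264
gripper_force: 60.0
```

Emit:
move_arm(plan=[3, 0, 0, 0, 0, 0, 0, 4, 0, 0, 0, 0, 0, 0, 6, 0, 0, 0, 0, 0, 0, 6, 0, 0, 0, 0, 0, 0, 6, 0, 0, -1, 0, 0, 0, 6, 0, 0, -2, 0, 0, 0, 6, 0, 0, -2.5, 0, 0, 0, 6, 0, 0, -2.5, 0, 0, 0, 6, 0, 0, -1.5, 0, 0, 0, 6, 0, 0, -0.5, 0, 0, 0, 6, 0, 0, 0, 0, 0, 0])

```text
clock: 19.1
ee_pos: [0.5114, 0.3148, 0.3016]
tool_rot: [0.99, 0.141, 0.0, 0.0]
wrist_force: [0.4, -0.2, -1.4]
opening: 0.0597
gripper_force: 0.0
```

```bash
python3 - <<'E'
from meas import *
p,d,m=grab('top'); cv2.imwrite('pics/t2.png',p[...,::-1])
for k in('red','green'): print(k,circ(top(p,m,*C[k],(290,190,405,300),.077,d,.068)))
print('stripeB',rect(top(p,m,*C['blue'],(305,270,355,295),.018)))
print('stripeO',rect(top(p,m,*C['orange'],(350,268,392,290),.018)))
E
python3 go.py '[648.8,-82.8,300]'
```

```text
red (array([648.7, -82.7]), array([21. , 22.1]))
green (array([633.8,   3.2]), array([19.6, 20.9]))
stripeB (array([507.9, -14.6]), array([20.7, 76.7]), 9.6)
stripeO (array([ 522.8, -105.5]), array([21.4, 80.1]), 9.5)
cm in tool axes [ 2.08 42.    0.09] yaw,tilt [ 0.2837 -0.0005 -0.0005] clock 19.15 open 0.0602 F [ 0.6  0.7 -0.4] q [-0.03  0.38 -0.76  1.5   0.26  1.37 -2.1 ]
```

View pics/t2.png

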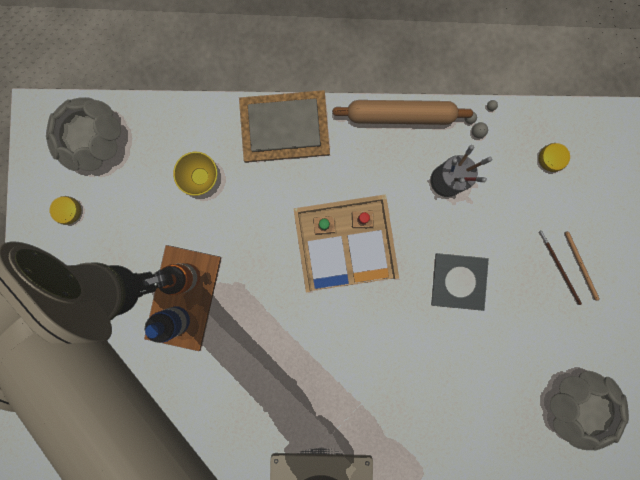

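The top view shows both jars upright on the board, amber at about (178,280) and blue at (165,325). The coasters at (327,258) and (368,252) are clear and both stamps are unmoved. Next is the red stamp.

Emit:
move_arm(plan=[5, 0, 1.5, 0, 0, 0, 0, 5, 0.1, 3.2, 0, 0, 0, 0, 5, 0.1, 3.2, 0, 0, 0, 0, 5, 0.1, 3.2, 0, 0, 0, 0, 5, 0.1, 3.2, 0, 0, 0, 0, 5, 0.1, 3.2, 0, 0, 0, 0, 5, 0.1, 3.2, 0, 0, 0, 0, 5, 0.2, 3.2, 0, 0, 0, 0, 5, 0.2, 3.2, 0, 0, 0, 0, 5, 0.2, 3.2, 0, 0, 0, 0, 5, 0.2, 3.2, 0, 0, 0, 0, 5, 0.2, 3.2, 0, 0, 0, 0])

```text
clock: 20.35
ee_pos: [0.6292, -0.0359, 0.3002]
tool_rot: [0.99, 0.141, -0.001, 0.0]
wrist_force: [0.4, 1.0, 0.2]
opening: 0.0498
gripper_force: 0.0
```

Emit:
move_arm(plan=[5, 0.2, 2.5, 0, 0, 0, 0, 5, 0.2, 1.5, 0, 0, 0, 0, 5, 0.1, 0.9, 0, 0, 0, 0, 5, 0, 0.4, 0, 0, 0, 0, 5, 0, 0, 0, 0, 0, 0, 5, 0, 0, 0, 0, 0, 0])

```text
clock: 20.95
ee_pos: [0.6489, -0.0812, 0.3015]
tool_rot: [0.99, 0.142, 0.0, -0.0]
wrist_force: [0.7, -0.1, 0.7]
opening: 0.0501
gripper_force: 0.0
```

```bash
python3 go.py '[648.7,-82.8,114]'
```

```text
cm in tool axes [-0.07  0.15 18.75] yaw,tilt [2.855e-01 1.000e-04 4.000e-04] clock 20.95 open 0.0501 F [ 0.7 -0.1  0.7] q [ 0.47  0.46 -0.58  1.35  0.25  1.4  -1.39]
```

Emit:
move_arm(plan=[5, 0, 0.1, 1.2, 0, 0, 0, 5, 0, 0, 2.5, 0, 0, 0, 5, 0, 0, 3, 0, 0, 0, 5, 0, 0, 3, 0, 0, 0, 5, 0, 0, 2, 0, 0, 0, 5, 0, 0, 1, 0, 0, 0, 5, 0, 0, 0, 0, 0, 0, 5, 0, 0, 0, 0, 0, 0])

```text
clock: 21.75
ee_pos: [0.6498, -0.0833, 0.1753]
tool_rot: [0.99, 0.142, 0.001, 0.0]
wrist_force: [-0.2, -0.3, 0.3]
opening: 0.05
gripper_force: 0.0
```

```bash
python3 go.py '[648.7,-82.8,114]'
```

```text
cm in tool axes [-0.1  -0.08  6.13] yaw,tilt [ 2.841e-01  1.100e-03 -1.000e-04] clock 21.75 open 0.05 F [-0.2 -0.3  0.3] q [ 0.46  0.55 -0.55  1.5   0.3   1.18 -1.43]
```

Emit:
move_arm(plan=[5, -0.1, -0.1, 1.2, 0, 0, 0, 5, 0, 0, 2, 0, 0, 0, 5, 0, 0, 1.7, 0, 0, 0, 5, 0, 0, 0.8, 0, 0, 0, 5, 0, 0, 0.4, 0, 0, 0, 5, 0, 0, 0, 0, 0, 0, 1, 0, 0, 0, 0, 0, 0, 1, 0, 0, 0, 0, 0, 0, 1, 0, 0, 0, 0, 0, 0, 1, 0, 0, 0, 0, 0, 0, 1, 0, 0, 0, 0, 0, 0], newtons=30)

```text
clock: 22.85
ee_pos: [0.6486, -0.0829, 0.1142]
tool_rot: [0.99, 0.141, 0.001, 0.0]
wrist_force: [-1.0, -0.6, 6.1]
opening: 0.0234
gripper_force: 29.6
```

Emit:
move_arm(plan=[1, 0, 0, -0.5, 0, 0, 0, 1, 0, 0, -1, 0, 0, 0, 1, 0, 0, -1.5, 0, 0, 0, 1, 0, 0, -2, 0, 0, 0, 1, 0, 0, -2, 0, 0, 0, 1, 0, 0, -1, 0, 0, 0, 1, 0, 0, -0.5, 0, 0, 0, 1, 0, 0, 0, 0, 0, 0, 1, 0, 0, 0, 0, 0, 0])

```text
clock: 23.75
ee_pos: [0.6478, -0.0829, 0.1977]
tool_rot: [0.99, 0.141, -0.001, -0.0]
wrist_force: [-0.5, -0.0, -1.7]
opening: 0.0234
gripper_force: 29.5
```

```bash
python3 go.py '[512,-309.3,200]'; python3 -c "
from h import *
p,d,m=grab('side');cv2.imwrite('pics/s2.png',cv2.resize(p[120:300,150:390,::-1],None,fx=3,fy=3))"
```

```text
cm in tool axes [-19.38  17.93  -0.22] yaw,tilt [ 2.839e-01 -1.000e-03 -1.000e-04] clock 23.75 open 0.0234 F [-0.5 -0.  -1.7] q [ 0.47  0.53 -0.56  1.48  0.29  1.22 -1.42]
```

View pics/s2.png

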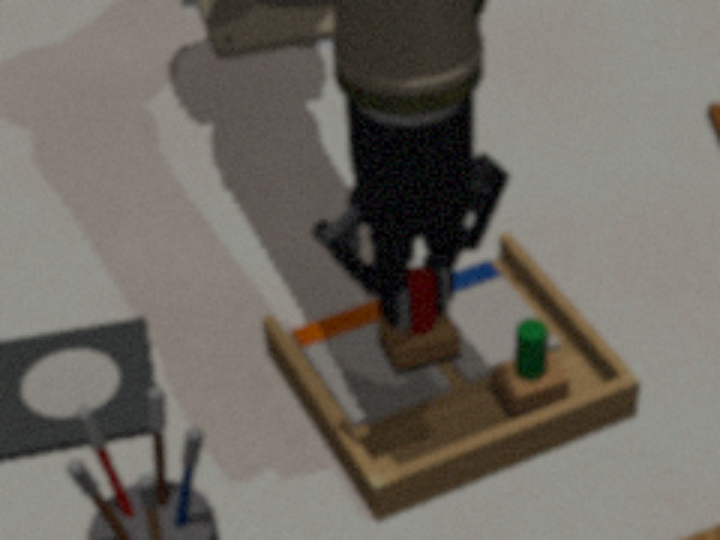

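The red stamp hangs upright in the gripper at crop (420,310), clear of the tray, and the green stamp at (530,360) is untouched.

Emit:
move_arm(plan=[1, -0.5, 0.5, 0, 0, 0, 0, 1, -1, 0.9, 0, 0, 0, 0, 1, -1.8, 1.6, 0, 0, 0, 0, 1, -2, 1.9, 0, 0, 0, 0, 1, -2, 1.9, 0, 0, 0, 0, 1, -2, 1.9, 0, 0, 0, 0, 1, -2, 1.9, 0, 0, 0, 0, 1, -2, 1.9, 0, 0, 0, 0, 1, -2, 1.9, 0, 0, 0, 0, 1, -2, 1.7, 0, 0, 0, 0, 1, -1.3, 1.2, 0, 0, 0, 0, 1, -0.6, 0.5, 0, 0, 0, 0])

```text
clock: 25.0
ee_pos: [0.5115, -0.3105, 0.1982]
tool_rot: [0.99, 0.139, -0.001, 0.0]
wrist_force: [-0.0, 0.3, -0.4]
opening: 0.023
gripper_force: 29.5
```

Emit:
move_arm(plan=[1, -0.2, 0.1, 0, 0, 0, 0, 1, 0, 0, 1, 0, 0, 0, 1, 0, 0, 1.5, 0, 0, 0, 1, 0, 0, 1.5, 0, 0, 0, 1, 0, 0, 1, 0, 0, 0, 1, 0, 0, 0, 0, 0, 0, 1, 0, 0, 0, 0, 0, 0])

```text
clock: 25.7
ee_pos: [0.5122, -0.3088, 0.1481]
tool_rot: [0.99, 0.142, -0.0, -0.0]
wrist_force: [0.4, 0.2, 0.3]
opening: 0.0225
gripper_force: 29.5
```

```bash
python3 go.py '[512,-309.3,110.2]'
```

```text
cm in tool axes [-0.03  0.05  3.79] yaw,tilt [ 0.2842 -0.0003  0.0004] clock 25.7 open 0.0225 F [0.4 0.2 0.3] q [ 0.86  0.45 -0.49  1.68  0.24  1.06 -0.99]
```

Emit:
move_arm(plan=[1, 0, 0, 1, 0, 0, 0, 1, 0, 0, 1.2, 0, 0, 0, 1, 0, 0, 0.7, 0, 0, 0, 1, 0, 0, 0.4, 0, 0, 0, 1, 0, 0, 0.2, 0, 0, 0, 1, 0, 0, 0.1, 0, 0, 0, 1, 0, 0, 0.05, 0, 0, 0, 1, 0, 0, 0, 0, 0, 0])

```text
clock: 26.5
ee_pos: [0.5122, -0.3091, 0.1122]
tool_rot: [0.99, 0.141, 0.0, 0.0]
wrist_force: [0.0, -0.1, -0.4]
opening: 0.0234
gripper_force: 29.5
```

Emit:
move_arm(plan=[1, 0, 0, 0.05, 0, 0, 0, 1, 0, 0, 0.05, 0, 0, 0, 1, 0, 0, 0, 0, 0, 0])

```text
clock: 26.8
ee_pos: [0.512, -0.309, 0.111]
tool_rot: [0.99, 0.141, 0.0, 0.0]
wrist_force: [-0.8, -0.1, 0.1]
opening: 0.0233
gripper_force: 29.5
```

Emit:
move_arm(plan=[1, 0, 0, 0.05, 0, 0, 0, 1, 0, 0, 0.05, 0, 0, 0, 1, 0, 0, 0, 0, 0, 0])

```text
clock: 27.1
ee_pos: [0.5121, -0.3091, 0.1102]
tool_rot: [0.99, 0.141, 0.0, 0.0]
wrist_force: [-0.4, 0.1, 3.3]
opening: 0.0232
gripper_force: 29.9
```

Emit:
move_arm(plan=[3, 0, 0, 0, 0, 0, 0, 4, 0, 0, 0, 0, 0, 0, 5, 0, 0, 0, 0, 0, 0, 5, 0, 0, 0, 0, 0, 0, 5, 0, 0, -1, 0, 0, 0, 5, 0, 0, -2, 0, 0, 0, 5, 0, 0, -3, 0, 0, 0, 5, 0, 0, -4, 0, 0, 0, 5, 0, 0, -4, 0, 0, 0, 5, 0, 0, -3, 0, 0, 0, 5, 0, 0, -1.5, 0, 0, 0, 5, 0, 0, -0.5, 0, 0, 0])

```text
clock: 28.3
ee_pos: [0.5124, -0.3091, 0.3018]
tool_rot: [0.99, 0.141, 0.001, 0.001]
wrist_force: [0.1, 0.3, 0.1]
opening: 0.0502
gripper_force: 0.0
```

```bash
python3 - <<'E'
from meas import *
p,d,m=grab('top'); cv2.imwrite('pics/t3.png',p[...,::-1])
B=(120,225,240,360)
print('amber',circ(top(p,m,*C['orange'],B,.157,d,.148)))
print('blue',circ(top(p,m,*C['blue'],B,.157,d,.148)))
try: print('red',circ(top(p,m,*C['red'],(420,240,500,320),.073,d,.064)))
except Exception as e: print(e)
E
python3 go.py '[511.5,315,300]'
```

```text
amber (array([511.5, 313.3]), array([26. , 28.6]))
blue (array([413.6, 334.8]), array([25.2, 26.1]))
red (array([ 512.9, -307.7]), array([18.9, 21.6]))
cm in tool axes [ 1.741e+01 -5.993e+01  4.000e-02] yaw,tilt [ 0.2838  0.0011 -0.0009] clock 28.35 open 0.0501 F [ 0.2 -0.5 -0. ] q [ 0.88  0.32 -0.52  1.52  0.16  1.34 -0.94]
```

View pics/t3.png

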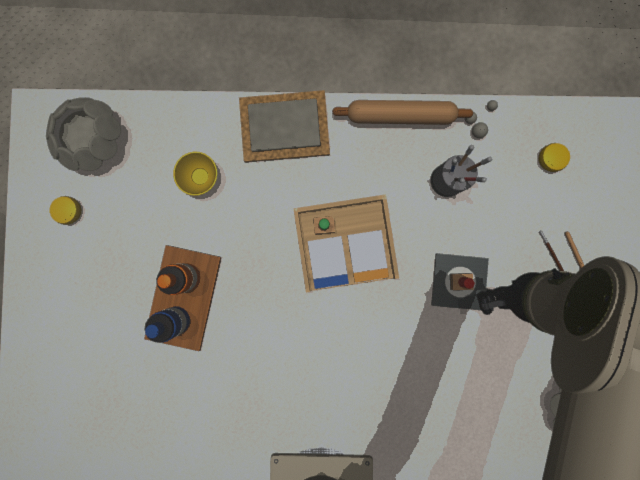

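The red stamp stands upright on the disc at about (463,282). Amber at (178,280) and blue at (165,325) are upright on the board, and the brush pot is unmoved. I'm going for the amber jar.

Emit:
move_arm(plan=[6, 0.4, -1.4, 0, 0, 0, 0, 6, 0.9, -3.2, 0, 0, 0, 0, 6, 0.9, -3.2, 0, 0, 0, 0, 6, 0.9, -3.2, 0, 0, 0, 0, 6, 0.9, -3.2, 0, 0, 0, 0, 6, 0.9, -3.2, 0, 0, 0, 0, 6, 0.9, -3.2, 0, 0, 0, 0, 6, 0.9, -3.2, 0, 0, 0, 0, 6, 0.9, -3.2, 0, 0, 0, 0, 6, 0.9, -3.2, 0, 0, 0, 0, 6, 0.9, -3.2, 0, 0, 0, 0, 6, 0.9, -3.2, 0, 0, 0, 0], newtons=60)

```text
clock: 29.55
ee_pos: [0.507, 0.0733, 0.2982]
tool_rot: [0.99, 0.142, -0.001, -0.0]
wrist_force: [1.1, -0.8, -0.2]
opening: 0.0602
gripper_force: 0.0
```

Emit:
move_arm(plan=[6, 0.9, -3.2, 0, 0, 0, 0, 6, 0.9, -3.2, 0, 0, 0, 0, 6, 0.9, -3.2, 0, 0, 0, 0, 6, 0.9, -3.2, 0, 0, 0, 0, 6, 0.9, -3.2, 0, 0, 0, 0, 6, 0.9, -3.2, 0, 0, 0, 0, 6, 0.8, -2.2, 0, 0, 0, 0, 6, 0.6, -1.3, 0, 0, 0, 0, 6, 0.3, -0.6, 0, 0, 0, 0, 6, 0, 0, 0, 0, 0, 0, 6, 0, 0, 0, 0, 0, 0, 6, 0, 0, 0, 0, 0, 0])

```text
clock: 30.75
ee_pos: [0.5115, 0.3137, 0.2997]
tool_rot: [0.99, 0.141, -0.0, 0.0]
wrist_force: [-0.1, -0.0, -0.0]
opening: 0.06
gripper_force: 0.0
```

```bash
python3 go.py '[511.5,314.9,201.5]'
```

```text
cm in tool axes [ 0.04 -0.12  9.82] yaw,tilt [ 0.2826 -0.     -0.0009] clock 30.75 open 0.06 F [-0.1 -0.  -0. ] q [ 0.04  0.4  -0.87  1.5   0.31  1.38 -2.13]
```

Emit:
move_arm(plan=[6, 0, -0.1, 1.2, 0, 0, 0, 6, 0, 0, 2, 0, 0, 0, 6, 0, 0, 2, 0, 0, 0, 6, 0, 0, 2, 0, 0, 0, 6, 0, 0, 1.5, 0, 0, 0, 6, 0, 0, 0.8, 0, 0, 0, 6, 0, 0, 0.2, 0, 0, 0, 6, 0, 0, 0, 0, 0, 0, 1.5, 0, 0, 0, 0, 0, 0, 1.5, 0, 0, 0, 0, 0, 0, 1.5, 0, 0, 0, 0, 0, 0, 1.5, 0, 0, 0, 0, 0, 0])

```text
clock: 31.95
ee_pos: [0.5114, 0.3159, 0.2038]
tool_rot: [0.99, 0.141, 0.001, -0.0]
wrist_force: [-1.4, -1.4, 5.8]
opening: 0.0262
gripper_force: 59.0
```

Emit:
move_arm(plan=[1.5, 0, 0, 0, 0, 0, 0, 1.5, 0, 0, 0, 0, 0, 0])

```text
clock: 32.15
ee_pos: [0.5114, 0.3159, 0.2038]
tool_rot: [0.99, 0.141, 0.001, -0.0]
wrist_force: [-1.8, -1.0, 6.5]
opening: 0.0264
gripper_force: 59.0
```

Emit:
move_arm(plan=[1.5, 0, 0, -0.5, 0, 0, 0, 1.5, 0, 0, -1, 0, 0, 0, 1.5, 0, 0, -1.5, 0, 0, 0, 1.5, 0, 0, -1.5, 0, 0, 0, 1.5, 0, 0, -1.5, 0, 0, 0, 1.5, 0, 0, -1.5, 0, 0, 0, 1.5, 0, 0, -1, 0, 0, 0, 1.5, 0, 0, -0.3, 0, 0, 0, 1.5, 0, 0, 0, 0, 0, 0, 1.5, 0, 0, 0, 0, 0, 0])

```text
clock: 33.15
ee_pos: [0.5109, 0.3155, 0.2902]
tool_rot: [0.99, 0.141, -0.0, 0.0]
wrist_force: [0.4, 0.2, -3.0]
opening: 0.0261
gripper_force: 59.2
```

```bash
python3 go.py '[582.3,-95.4,286]'
```

```text
cm in tool axes [-4.65 41.44  0.45] yaw,tilt [ 0.2838 -0.0008 -0.0007] clock 33.15 open 0.0261 F [ 0.4  0.2 -3. ] q [ 0.04  0.41 -0.87  1.51  0.32  1.36 -2.14]
```

Emit:
move_arm(plan=[1.5, -0.1, 0.8, 0, 0, 0, 0, 1.5, -0.2, 1.6, 0, 0, 0, 0, 1.5, -0.3, 2.6, 0, 0, 0, 0, 1.5, -0.3, 3, 0, 0, 0, 0, 1.5, -0.3, 3, 0, 0, 0, 0, 1.5, -0.3, 3, 0, 0, 0, 0, 1.5, -0.3, 3, 0, 0, 0, 0, 1.5, -0.3, 3, 0, 0, 0, 0, 1.5, -0.3, 3, 0, 0, 0, 0, 1.5, -0.3, 3, 0, 0, 0, 0, 1.5, -0.3, 3, 0, 0, 0, 0, 1.5, -0.3, 3, 0, 0, 0, 0])

```text
clock: 34.35
ee_pos: [0.5687, -0.0027, 0.2904]
tool_rot: [0.99, 0.141, -0.0, 0.0]
wrist_force: [0.8, 0.6, -4.3]
opening: 0.0263
gripper_force: 59.4
```

Emit:
move_arm(plan=[1.5, -0.4, 3, 0, 0, 0, 0, 1.5, -0.4, 2.8, 0, 0, 0, 0, 1.5, -0.3, 1.8, 0, 0, 0, 0, 1.5, -0.2, 1, 0, 0, 0, 0, 1.5, 0, 0.5, 0, 0, 0, 0, 1.5, 0, 0.3, 0, 0, 0, 0, 1.5, 0, 0, 0, 0, 0, 0, 1.5, 0, 0, 0, 0, 0, 0, 1.5, 0, 0, 0, 0, 0, 0])

```text
clock: 35.25
ee_pos: [0.5828, -0.0937, 0.291]
tool_rot: [0.99, 0.142, 0.0, -0.0]
wrist_force: [0.9, 0.1, -4.5]
opening: 0.026
gripper_force: 59.5
```

```bash
python3 go.py '[582.3,-95.4,210]'
```

```text
cm in tool axes [-0.1   0.15  8.1 ] yaw,tilt [2.851e-01 1.000e-04 1.000e-04] clock 35.25 open 0.026 F [ 0.9  0.1 -4.5] q [ 0.65  0.34 -0.71  1.55  0.23  1.34 -1.37]
```

Emit:
move_arm(plan=[1.5, -0.1, 0.1, 0.5, 0, 0, 0, 1.5, 0, 0, 1.2, 0, 0, 0, 1.5, 0, 0, 1.5, 0, 0, 0, 1.5, 0, 0, 1.5, 0, 0, 0, 1.5, 0, 0, 1, 0, 0, 0, 1.5, 0, 0, 0.5, 0, 0, 0, 1.5, 0, 0, 0.3, 0, 0, 0, 1.5, 0, 0, 0, 0, 0, 0, 1.5, 0, 0, 0, 0, 0, 0, 1.5, 0, 0, 0, 0, 0, 0])

```text
clock: 36.25
ee_pos: [0.5824, -0.0959, 0.2265]
tool_rot: [0.99, 0.141, 0.0, 0.0]
wrist_force: [0.5, 0.6, -3.6]
opening: 0.0259
gripper_force: 59.5
```

```bash
python3 go.py '[582.3,-95.4,210]'
```

```text
cm in tool axes [ 0.   -0.05  1.65] yaw,tilt [ 0.2838  0.001  -0.0003] clock 36.25 open 0.0259 F [ 0.5  0.6 -3.6] q [ 0.64  0.39 -0.69  1.63  0.27  1.22 -1.39]
```

Emit:
move_arm(plan=[1.5, 0, -0.05, 0.5, 0, 0, 0, 1.5, 0, 0, 0.5, 0, 0, 0, 1.5, 0, 0, 0.3, 0, 0, 0, 1.5, 0, 0, 0.1, 0, 0, 0, 1.5, 0, 0, 0, 0, 0, 0, 1.5, 0, 0, 0, 0, 0, 0])

```text
clock: 36.85
ee_pos: [0.5821, -0.0954, 0.212]
tool_rot: [0.99, 0.141, 0.0, 0.0]
wrist_force: [-0.7, 1.1, -2.8]
opening: 0.0262
gripper_force: 59.5
```

Emit:
move_arm(plan=[1.5, 0, 0, 0.1, 0, 0, 0, 1.5, 0, 0, 0.1, 0, 0, 0, 1.5, 0, 0, 0, 0, 0, 0])

```text
clock: 37.15
ee_pos: [0.582, -0.0954, 0.2099]
tool_rot: [0.99, 0.141, 0.0, 0.0]
wrist_force: [-0.2, 0.4, -4.3]
opening: 0.0258
gripper_force: 59.9
```

Emit:
move_arm(plan=[1.5, 0, 0, 0.05, 0, 0, 0, 1.5, 0, 0, 0.05, 0, 0, 0, 1.5, 0, 0, 0, 0, 0, 0])

```text
clock: 37.45
ee_pos: [0.5823, -0.0953, 0.2099]
tool_rot: [0.99, 0.141, 0.001, 0.0]
wrist_force: [-2.4, 0.3, 5.3]
opening: 0.026
gripper_force: 60.5
```

Contact. I release, lift, then go to the blue jar.

Emit:
move_arm(plan=[3, 0, 0, 0, 0, 0, 0, 4, 0, 0, 0, 0, 0, 0, 6, 0, 0, 0, 0, 0, 0, 6, 0, 0, 0, 0, 0, 0, 6, 0, 0, -1, 0, 0, 0, 6, 0, 0, -2, 0, 0, 0, 6, 0, 0, -2.5, 0, 0, 0, 6, 0, 0, -2, 0, 0, 0, 6, 0, 0, -1, 0, 0, 0, 6, 0, 0, -0.5, 0, 0, 0, 6, 0, 0, 0, 0, 0, 0])

```text
clock: 38.55
ee_pos: [0.582, -0.0954, 0.2991]
tool_rot: [0.99, 0.141, 0.0, 0.0]
wrist_force: [-0.0, -0.4, -0.0]
opening: 0.0599
gripper_force: 0.0
```

```bash
python3 go.py '[413.3,334.4,300]'
```

```text
cm in tool axes [ -4.16 -45.98  -0.11] yaw,tilt [ 2.838e-01  4.000e-04 -2.000e-04] clock 38.55 open 0.0599 F [-0.  -0.4 -0. ] q [ 0.66  0.34 -0.71  1.54  0.22  1.35 -1.36]
```

Emit:
move_arm(plan=[6, -0.1, -1.5, 0, 0, 0, 0, 6, -0.3, -3.2, 0, 0, 0, 0, 6, -0.3, -3.2, 0, 0, 0, 0, 6, -0.3, -3.2, 0, 0, 0, 0, 6, -0.3, -3.2, 0, 0, 0, 0, 6, -0.3, -3.2, 0, 0, 0, 0, 6, -0.3, -3.2, 0, 0, 0, 0, 6, -0.3, -3.2, 0, 0, 0, 0, 6, -0.3, -3.2, 0, 0, 0, 0, 6, -0.3, -3.2, 0, 0, 0, 0, 6, -0.3, -3.2, 0, 0, 0, 0, 6, -0.3, -3.2, 0, 0, 0, 0])

```text
clock: 39.75
ee_pos: [0.4447, 0.2491, 0.298]
tool_rot: [0.99, 0.142, -0.001, 0.0]
wrist_force: [0.2, 0.3, 0.4]
opening: 0.06
gripper_force: 0.0
```

Emit:
move_arm(plan=[6, -0.3, -3.2, 0, 0, 0, 0, 6, -0.3, -2.8, 0, 0, 0, 0, 6, -0.1, -1.8, 0, 0, 0, 0, 6, 0, -1, 0, 0, 0, 0, 6, 0, -0.5, 0, 0, 0, 0, 6, 0, 0, 0, 0, 0, 0, 6, 0, 0, 0, 0, 0, 0, 6, 0, 0, 0, 0, 0, 0])

```text
clock: 40.55
ee_pos: [0.4143, 0.3339, 0.2988]
tool_rot: [0.99, 0.141, -0.0, 0.0]
wrist_force: [-0.3, -0.4, 0.2]
opening: 0.0599
gripper_force: 0.0
```

```bash
python3 go.py '[413.3,334.4,201.5]'
```

```text
cm in tool axes [-0.08 -0.08  9.73] yaw,tilt [ 2.823e-01  1.000e-04 -5.000e-04] clock 40.55 open 0.0599 F [-0.3 -0.4  0.2] q [ 0.1   0.26 -0.99  1.67  0.22  1.33 -2.22]
```

Emit:
move_arm(plan=[6, -0.1, 0, 1.2, 0, 0, 0, 6, 0, 0, 2, 0, 0, 0, 6, 0, 0, 2, 0, 0, 0, 6, 0, 0, 2, 0, 0, 0, 6, 0, 0, 1.5, 0, 0, 0, 6, 0, 0, 0.8, 0, 0, 0, 6, 0, 0, 0.2, 0, 0, 0, 6, 0, 0, 0, 0, 0, 0, 1.5, 0, 0, 0, 0, 0, 0, 1.5, 0, 0, 0, 0, 0, 0, 1.5, 0, 0, 0, 0, 0, 0, 1.5, 0, 0, 0, 0, 0, 0])

```text
clock: 41.75
ee_pos: [0.4131, 0.335, 0.2027]
tool_rot: [0.99, 0.142, 0.001, -0.0]
wrist_force: [-0.5, 0.8, 6.7]
opening: 0.0262
gripper_force: 59.3
```

Emit:
move_arm(plan=[1.5, 0, 0, 0, 0, 0, 0, 1.5, 0, 0, 0, 0, 0, 0])

```text
clock: 41.95
ee_pos: [0.4131, 0.335, 0.2026]
tool_rot: [0.99, 0.142, 0.001, -0.0]
wrist_force: [-1.6, 1.5, 6.7]
opening: 0.0263
gripper_force: 59.3
```

Emit:
move_arm(plan=[1.5, 0, 0, -0.5, 0, 0, 0, 1.5, 0, 0, -1, 0, 0, 0, 1.5, 0, 0, -1.5, 0, 0, 0, 1.5, 0, 0, -1.5, 0, 0, 0, 1.5, 0, 0, -1.5, 0, 0, 0, 1.5, 0, 0, -1.5, 0, 0, 0, 1.5, 0, 0, -1, 0, 0, 0, 1.5, 0, 0, -0.3, 0, 0, 0, 1.5, 0, 0, 0, 0, 0, 0, 1.5, 0, 0, 0, 0, 0, 0])

```text
clock: 42.95
ee_pos: [0.4127, 0.3342, 0.2893]
tool_rot: [0.99, 0.141, -0.0, 0.0]
wrist_force: [0.6, -0.5, -3.7]
opening: 0.026
gripper_force: 59.2
```

```bash
python3 go.py '[567,-4.5,286]'
python3 - <<'E'
from meas import *
p,d,m=grab('top')
print('amber',circ(top(p,m,*C['orange'],(290,190,405,300),.163,d,.157)))
E
```

```text
cm in tool axes [ 5.33 36.84  0.34] yaw,tilt [ 0.2837 -0.0007 -0.0006] clock 42.95 open 0.026 F [ 0.6 -0.5 -3.7] q [ 0.1   0.27 -0.99  1.69  0.23  1.31 -2.23]
amber (array([581.8, -95.3]), array([25.9, 26.5]))
```

Emit:
move_arm(plan=[1.5, 0.1, 0.8, 0, 0, 0, 0, 1.5, 0.2, 1.6, 0, 0, 0, 0, 1.5, 0.4, 2.6, 0, 0, 0, 0, 1.5, 0.4, 3, 0, 0, 0, 0, 1.5, 0.4, 3, 0, 0, 0, 0, 1.5, 0.4, 3, 0, 0, 0, 0, 1.5, 0.4, 3, 0, 0, 0, 0, 1.5, 0.4, 3, 0, 0, 0, 0, 1.5, 0.4, 3, 0, 0, 0, 0, 1.5, 0.4, 3, 0, 0, 0, 0, 1.5, 0.4, 3, 0, 0, 0, 0, 1.5, 0.4, 3, 0, 0, 0, 0])

```text
clock: 44.2
ee_pos: [0.544, 0.0374, 0.2895]
tool_rot: [0.99, 0.141, -0.0, 0.0]
wrist_force: [0.9, -0.0, -3.6]
opening: 0.0264
gripper_force: 59.5
```

Emit:
move_arm(plan=[1.5, 0.5, 2.4, 0, 0, 0, 0, 1.5, 0.3, 1.4, 0, 0, 0, 0, 1.5, 0.2, 0.7, 0, 0, 0, 0, 1.5, 0, 0.3, 0, 0, 0, 0, 1.5, 0, 0, 0, 0, 0, 0, 1.5, 0, 0, 0, 0, 0, 0, 1.5, 0, 0, 0, 0, 0, 0, 1.5, 0, 0, 0, 0, 0, 0])

```text
clock: 45.0
ee_pos: [0.5666, -0.0033, 0.29]
tool_rot: [0.99, 0.142, 0.0, 0.0]
wrist_force: [-0.3, -0.5, -3.1]
opening: 0.0264
gripper_force: 59.4
```

```bash
python3 go.py '[567,-4.5,209]'
```

```text
cm in tool axes [0.   0.12 8.1 ] yaw,tilt [ 2.847e-01  2.000e-04 -1.000e-04] clock 45.0 open 0.0264 F [-0.3 -0.5 -3.1] q [ 0.58  0.3  -0.78  1.61  0.22  1.32 -1.52]
```

Emit:
move_arm(plan=[1.5, 0, 0.1, 0.5, 0, 0, 0, 1.5, 0, 0, 1.2, 0, 0, 0, 1.5, 0, 0, 1.5, 0, 0, 0, 1.5, 0, 0, 1.5, 0, 0, 0, 1.5, 0, 0, 1, 0, 0, 0, 1.5, 0, 0, 0.5, 0, 0, 0, 1.5, 0, 0, 0.3, 0, 0, 0, 1.5, 0, 0, 0, 0, 0, 0, 1.5, 0, 0, 0, 0, 0, 0, 1.5, 0, 0, 0, 0, 0, 0])

```text
clock: 46.0
ee_pos: [0.5673, -0.0049, 0.2254]
tool_rot: [0.99, 0.141, 0.0, 0.0]
wrist_force: [-0.6, 0.3, -2.9]
opening: 0.0262
gripper_force: 59.4
```

```bash
python3 go.py '[567,-4.5,209]'
```

```text
cm in tool axes [-0.02 -0.05  1.64] yaw,tilt [ 2.838e-01  1.000e-03 -2.000e-04] clock 46.0 open 0.0262 F [-0.6  0.3 -2.9] q [ 0.56  0.36 -0.77  1.69  0.27  1.2  -1.55]
```

Emit:
move_arm(plan=[1.5, 0, 0, 0.5, 0, 0, 0, 1.5, 0, 0, 0.5, 0, 0, 0, 1.5, 0, 0, 0.3, 0, 0, 0, 1.5, 0, 0, 0.1, 0, 0, 0, 1.5, 0, 0, 0.1, 0, 0, 0, 1.5, 0, 0, 0, 0, 0, 0])

```text
clock: 46.6
ee_pos: [0.5671, -0.0049, 0.2098]
tool_rot: [0.99, 0.141, -0.0, 0.0]
wrist_force: [-0.1, -0.9, -3.4]
opening: 0.0262
gripper_force: 59.4
```

Emit:
move_arm(plan=[1.5, 0, 0, 0.1, 0, 0, 0, 1.5, 0, 0, 0.05, 0, 0, 0, 1.5, 0, 0, 0, 0, 0, 0])

```text
clock: 46.9
ee_pos: [0.5673, -0.0049, 0.2087]
tool_rot: [0.99, 0.141, 0.0, 0.0]
wrist_force: [-1.6, -0.3, -0.9]
opening: 0.0265
gripper_force: 59.8
```

Emit:
move_arm(plan=[1.5, 0, 0, 0.05, 0, 0, 0, 1.5, 0, 0, 0, 0, 0, 0])

```text
clock: 47.1
ee_pos: [0.5674, -0.0047, 0.2087]
tool_rot: [0.99, 0.141, 0.001, 0.0]
wrist_force: [-0.9, 0.9, 5.4]
opening: 0.0264
gripper_force: 60.4
```

Emit:
move_arm(plan=[3, 0, 0, 0, 0, 0, 0, 4, 0, 0, 0, 0, 0, 0, 6, 0, 0, 0, 0, 0, 0, 6, 0, 0, 0, 0, 0, 0, 6, 0, 0, -1, 0, 0, 0, 6, 0, 0, -2, 0, 0, 0, 6, 0, 0, -2.5, 0, 0, 0, 6, 0, 0, -3, 0, 0, 0, 6, 0, 0, -3, 0, 0, 0, 6, 0, 0, -2, 0, 0, 0, 6, 0, 0, -0.5, 0, 0, 0, 6, 0, 0, 0, 0, 0, 0])

```text
clock: 48.3
ee_pos: [0.5672, -0.0048, 0.3486]
tool_rot: [0.99, 0.141, 0.001, 0.0]
wrist_force: [0.7, 0.1, -0.6]
opening: 0.0598
gripper_force: 0.0
```

Emit:
move_arm(plan=[6, -0.5, -1.5, 0, 0, 0, 0, 6, -1, -3, 0, 0, 0, 0, 6, -1, -3, 0, 0, 0, 0, 6, -1, -3, 0, 0, 0, 0, 6, -1, -3, 0, 0, 0, 0, 6, -1, -3, 0, 0, 0, 0, 6, -0.5, -1.5, 0, 0, 0, 0, 6, 0, 0, 0, 0, 0, 0])

```text
clock: 49.1
ee_pos: [0.4575, 0.1531, 0.3474]
tool_rot: [0.99, 0.143, -0.0, 0.0]
wrist_force: [-0.3, 0.3, -0.1]
opening: 0.0597
gripper_force: 0.0
```

Run:
```python
from meas import *
B=(290,190,405,300)
p,d,m=grab('top'); cv2.imwrite('pics/t4.png',p[...,::-1])
s,_,_=grab('side'); cv2.imwrite('pics/s4.png',s[...,::-1])
for k,h,zm in(('blue',.163,.157),('orange',.163,.157),('green',.077,.068)): print(k,circ(top(p,m,*C[k],B,h,d,zm)))
print('red',circ(top(p,m,*C['red'],(420,240,500,320),.073,d,.064)))
o=ctrl.get_obs();print(o['clock'],o['ee_pos'])
```

```text
blue (array([566.8,  -3.5]), array([25.6, 25.7]))
orange (array([581.8, -95.3]), array([25.9, 26.5]))
green (array([633.8,   3.2]), array([19.6, 20.9]))
red (array([ 512.9, -307.5]), array([20.8, 21.4]))
49.2 [0.45924169 0.15027257 0.34743333]
```

View pics/s4.png

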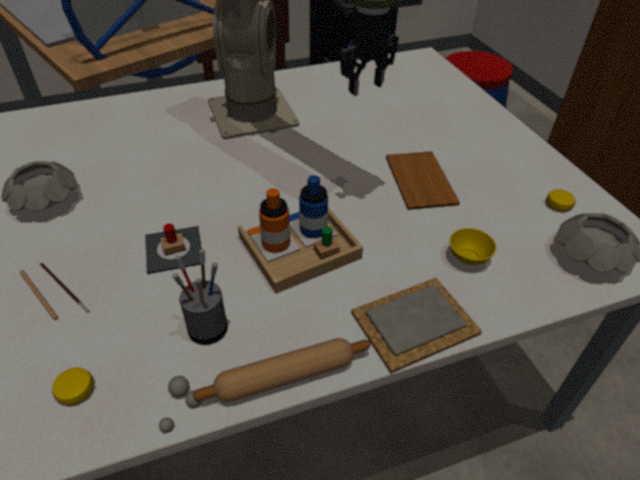

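View pics/t4.png

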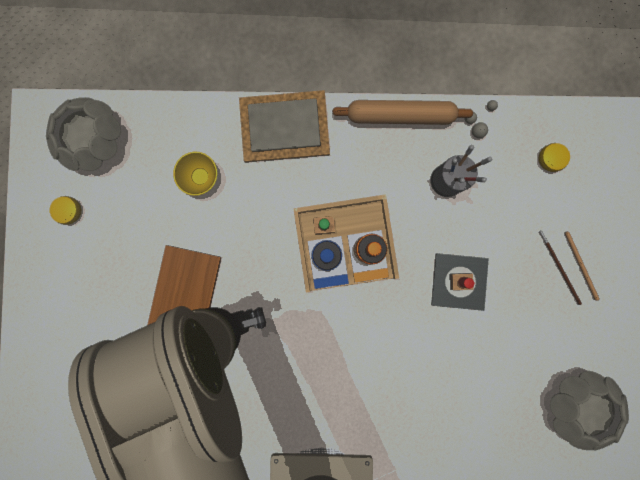

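Both views show the jars upright on their own coasters (top view blue (327,256), amber (373,249)), within about 1 mm of the middle. The red stamp is upright on the disc at (463,282), about 2 mm off centre. The green stamp and the pot are unmoved, and the gripper is clear.

```bash
python3 -c "from bench import ctrl;print(ctrl.job_done())"
```

```text
the job is handed in; nothing more can be done
None
```

The job is handed in after about 49 s on the robot's clock: the red stamp stands on the pale disc, about 2 mm off centre, both jars are back on their own coasters within about 1 mm of the middle, and the green stamp and brush pot were left as they were.

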